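# Pump up a vacuum hold-down until its indicator pin pops out

## Robot

A 6-joint arm with a two-finger parallel gripper is mounted at the origin on a cart in front of the work surface, level with it; the furniture and walls round the work are solid. World frame = base frame: x ahead of the robot, y to its left, z up, the work surface at z = 0. Lengths are in m, angles in rad, forces in N, time in s.
With the tool pointing down it reaches from about 0.3 to 0.825 m from the base axis. Payload 5.4 kg.
Tool frame: the origin (TCP) lies at the very end of the fingers, on their centre line; the grasp point (between the pads) lies behind it (manip.grip_point_offset is the z of the grasp point in the tool frame, in m); z points along the fingers, x is the direction in which the jaws open and shut, and the axes are right-handed (so a half turn about z gives the same grasp; the last joint's range is limited). The gripper opens to 92 mm and grips with 3 to 60 N. Pads are 20 mm wide; open, the fingers measure 128 mm over their backs; the gripper's body (75 mm by 189 mm) begins 69 mm behind the grasp point.
Start: joints at [1.132, 0.158, 1.597, -0, 1.386, -0.21], TCP at [0.13, 0.56, 0.215] pointing down, gripper open.
Joint ranges: [-2.91, 2.91], [-0.94, 2.29], [0.18, 2.7], [-1.29, 4.43], [0.17, 2.64], [-3, 3]. Speed limits (rad/s): [2.57, 2.57, 3.14, 3.14, 3.14, 3.14].

## Interface

Orientations are given as a unit quaternion [w, x, y, z].
In Python, from cell import state, vision, manip gives the robot as it stands.
- The arm moves only by the tool apply_moves, never from a script. Its argument "rows" is a list of rows, each a list of 5 numbers: the shift along the world's x, y, z in mm, then the turn about the world's z in rad, then the closure in counts, from 0 (fully open) to 255 (shut). In form: [[x, y, z, twist, claw], ...]. A call has exactly 8 rows; each row shifts and turns the commanded pose from where the row before left it; what a row does not reach is not made up. A row lasts 1/10 s, in which the tool goes at most 50 mm and 8.59 degrees, less where a joint would pass 70% of its speed; a pose out of reach is approached as far as the arm can. A call is refused whole if a number of a shift passes 50 or a number of a turn 0.15, either way. A call with a gripper value outside its range is refused whole. The fingers move at their own pace and stop on an object; the grip force is fixed at half the most. Time passes only in rows, so rows that do not move let the fingers close, or fill a call up. It gives the time, the measured TCP pose, the force and the opening at its end, in the units of the state.
- state(): the state, without advancing time (a new reading comes with each control period).
- vision.grab_frame(name): name is "side" or "top"; returns the picture (384x512x3 uint8, blue, green, red); there is no depth.
- vision.get_calibration(name): a dict with "camera_matrix" (3x3 intrinsics, pixels), "pose" (4x4, takes a point from camera to world coordinates). Camera axes: x right, y up, looking along -z (the intrinsics and any distortion apply to the point x, -y, -z); pixel columns grow to the right and rows downward; lengths in m; the calibration is good to about 2 mm. A picture is of the moment at which its call begins. get_calibration takes no time and is no camera call.
- manip.hand_in(): hands the job in, once; it reports no verdict.
The state is a dict: "time_s": time; "qpos": joint angles; "joint_vel": joint speeds; "joint_torque": joint torques, N m; "tcp_pos": TCP position; "tool_rot": TCP orientation; "wrist_force": force on the tool from outside, world axes, zero at the start; "ft_torque": the same for the moment, N m; "grip_width": finger opening in m.
Only numpy, scipy, OpenCV 4.12 (cv2) and the standard library are available. Lean on these libraries where they do the work, as an engineer would, in place of code of your own. Each camera call takes 0.05 s, during which the arm holds its last target.

## Task

With the fingertips, push the wood block along the metal plate until it sits flat against the dark steel stop bar, covering the round rubber seal. Then pump the orange plunger up and down until the white indicator pin pops fully out and its green band shows; finish with the plunger released. Pick nothing up, do not touch the pin, leave the things standing around where they are, and do not pump before the block is in place.

Things in the scene. Friction and masses are not known exactly. Their poses are not given: they have to be found in the camera images.
- hold_plate: Vacuum hold-down unit screwed to the bench (fixed): aluminium plate 310 x 150 x 15 mm; origin at the centre of its underside on the bench, x towards the stop bar (roughly away from the robot), y to the left, z up. Near half: clear work area with the seal. Far half, behind the stop bar: grey pump housing, 125 x 56 mm (x from +20 to +145 mm, centred on y = 0), its top 55 mm above the bench.
- stop_bar (a point): Middle of the foot of the stop bar's working face, which looks to the plate's -x (at x = -15, y = 0, z = 15 mm of the plate; same axes). Dark steel bar, 130 mm long along y, 24 mm high above the plate, 16 mm thick.
- seal (a point): Centre of the round rubber seal (36 mm across) in the plate's top, 15 mm above the bench, at x = -37.5, y = 0 mm of the plate; same axes as the plate. It is 22.5 mm in front of the stop bar's face.
- block (a point): Loose red-brown wood block, 45 (x) x 75 (y) x 40 (z) mm, about 0.2 kg, lying on the plate short of the stop bar; origin at the centre of its underside. Its long +x face goes against the stop bar; push on the middle of the opposite face. Slides with 1 to 2 N.
- plunger_top (a point): Centre of the top of the orange pump cap (56 mm across, slightly domed), 108 mm above the bench when up, at x = +50, y = 0 mm of the plate; it moves down with the plunger.
- plunger (a joint): Plunger stroke in m: 0 = up, 0.026 = bottomed, pressed straight down. A spring lifts it again; it takes about 5 N at the start and 13 N at the bottom. Every push down raises the indicator pin by about 0.3 of the distance pushed; coming up does nothing, so full strokes are quickest.
- indicator (a joint): Indicator pin, how far it has risen in m: 0 = in, 0.040 = fully out. A full 26 mm stroke lifts it about 8 mm and it stays there; past about 0.034 it pops by itself to 0.040. It starts at 0, so it takes about 5 full strokes, more if they are shorter. Must not be touched.
- indicator_tip (a point): Tip of the white indicator pin (10 mm thick, upright, at x = +120, y = 0 mm of the plate, 70 mm behind the plunger); 65 mm above the bench when in, 105 mm when fully out. A green band near its foot (5 mm high) comes out of its brass collar only when it has popped.
- glue_bottle: Bystander: white glue bottle with red-orange cap, 48 x 48 x 150 mm, origin under its centre.
- masking_tape: Bystander: roll of masking tape lying flat, 96 x 95 x 25 mm, origin under its centre.
- screwdriver: Bystander: screwdriver with orange handle, 43 x 206 x 27 mm, origin under its centre.
- jar_pegs: Bystander: small jar with dark lid, 52 x 52 x 48 mm, origin under its centre.
- strop_block: Bystander: upright dark wooden strop block, 39 x 53 x 150 mm, origin under its centre.

How it is judged:
On the way, in this order (a step that is already met when the one before it is completed fails the run):
1. the block sits against the stop bar, over the seal (x of block in the frame of hold_plate above -0.0405 m and y of block in the frame of seal between -0.018 and 0.018 m and angle between the x axis of block and the x axis of hold_plate, either way round below 0.05 rad), for 0.2 s.
2. the indicator pin has popped fully out (value of joint indicator above 0.0375 m), for 0.1 s.
At the end, for the whole second after the job is handed in: The block rests flat on the plate, against the stop bar (gap under 3 mm, within 0.05 rad of square) and within 18 mm sideways of the seal's centre; the pin is at least 37.5 mm out; the plunger is back up (within 3 mm) (all of step 1 and value of joint indicator above 0.0375 m and value of joint plunger below 0.003 m and height (world z) of block below 0.018 m); the robot touches nothing.
It fails at once if the block is lifted (more than 8 mm) or tipped (height (world z) of block above 0.023 m or angle between block's own z axis and vertical above 0.2 rad).
It fails at once if the indicator pin is touched (contact force between any of the fingers, the arm and indicator above 0.5 N).
It fails at once if the plunger is pumped while the block is not in place (value of joint plunger above 0.01 m and not (x of block in the frame of hold_plate above -0.0435 m and y of block in the frame of seal between -0.022 and 0.022 m and angle between the x axis of block and the x axis of hold_plate, either way round below 0.1 rad)).
It fails at once if a bystander is moved more than 15 mm (distance of any of glue_bottle, masking_tape, screwdriver, jar_pegs, strop_block from where it was at the start of the episode above 0.015 m).
It also fails if it takes over 54 s, if anything falls off the work surface, if the arm or the gripper's body presses on something with over 40 N, if the wrist force passes 120 N, or if a joint passes its speed limit or range.

## Working session

There is one attempt and no reset: what is moved stays moved. The work goes in short steps, Python scripts to look and compute and a tool call to move; the robot and the scene stay as the last step left them, time stands still between calls to the robot, and variables do not carry over. Pictures are saved under pics/ and viewed, and the job is handed in when it is done.

Besides the shell and the picture viewer there is one more tool, called as name([rows], argument=value, ...), one row to a line, values as JSON. apply_moves: Moves the arm, as the interface text tells. Its arguments: {"type":"object","properties":{"rows":{"type":"array"}},"required":["rows"]}

```bash
mkdir -p pics; ls
python3 - <<'E'
from cell import state, vision, manip
import cv2
for n in("side","top"):
    cv2.imwrite(f"pics/{n}0.png",vision.grab_frame(n)); c=vision.get_calibration(n); print(n,c)
print(state()); print(manip.grip_point_offset)
E
```

```text
pics
side {'camera_matrix': array([[449.22171785,   0.        , 259.63398004],
       [  0.        , 449.22171785, 193.25472539],
       [  0.        ,   0.        ,   1.        ]]), 'pose': array([[ 0.03599959,  0.40780106, -0.91236085, -1.17780512],
       [-0.99908335,  0.03584611, -0.02339919, -0.0712122 ],
       [ 0.02316237,  0.91236689,  0.4087177 ,  0.88643355],
       [ 0.        ,  0.        ,  0.        ,  1.        ]])}
top {'camera_matrix': array([[424.23745351,   0.        , 261.53626524],
       [  0.        , 424.23745351, 190.94793173],
       [  0.        ,   0.        ,   1.        ]]), 'pose': array([[ 0.38052663,  0.87828515, -0.28950764,  0.1236425 ],
       [-0.92473659,  0.35872639, -0.12719124, -0.18763045],
       [-0.00785615,  0.31611797,  0.94868736,  1.36093732],
       [ 0.        ,  0.        ,  0.        ,  1.        ]])}
{'time_s': 0.1, 'qpos': array([ 1.13190343e+00,  1.58969724e-01,  1.59806610e+00, -1.64720595e-05,
        1.38620574e+00, -2.10089880e-01]), 'joint_vel': array([ 3.88265284e-04, -1.19108658e-03, -3.02711995e-03, -1.42450361e-04,
       -1.69609029e-03,  3.32626351e-05]), 'joint_torque': array([-3.69052141e-04, -3.86495984e+01, -3.22963178e+01,  7.03693391e-02,
        3.39362794e-02, -3.28473334e-05]), 'tcp_pos': array([0.13019766, 0.55950024, 0.21374667]), 'tool_rot': array([ 3.73935338e-04,  7.83201158e-01,  6.21767856e-01, -7.34822908e-04]), 'wrist_force': array([ 0.30119954, -0.22323964,  0.51157767]), 'ft_torque': array([-0.04459549,  0.04260593, -0.02573261]), 'grip_width': 0.09188090927472067}
-0.0187
```

View pics/side0.png

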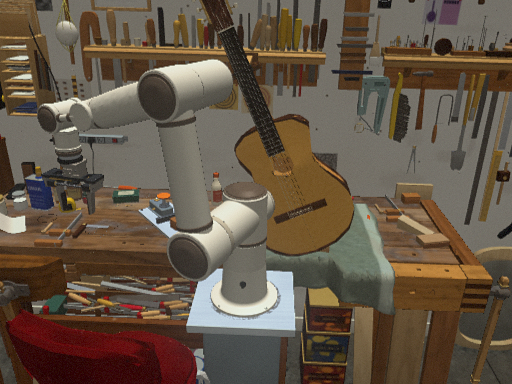

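View pics/top0.png

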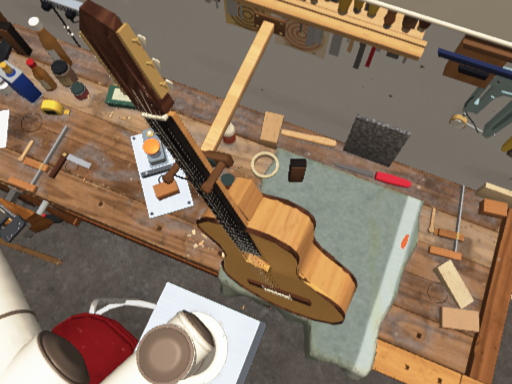

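Run:
```python
import cv2
a=cv2.imread("pics/top0.png"); cv2.imwrite("pics/top0z.png",cv2.resize(a[115:235,110:270],None,fx=5,fy=5,interpolation=cv2.INTER_CUBIC))
a=cv2.imread("pics/side0.png"); cv2.imwrite("pics/side0z.png",cv2.resize(a[160:260,100:260],None,fx=5,fy=5,interpolation=cv2.INTER_CUBIC))
```

```text
(no output)
```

View pics/top0z.png

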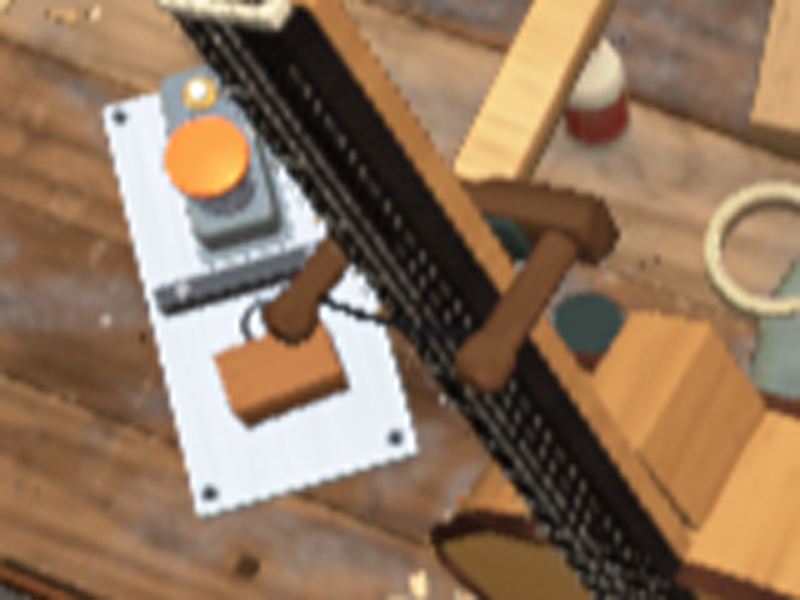

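View pics/side0z.png

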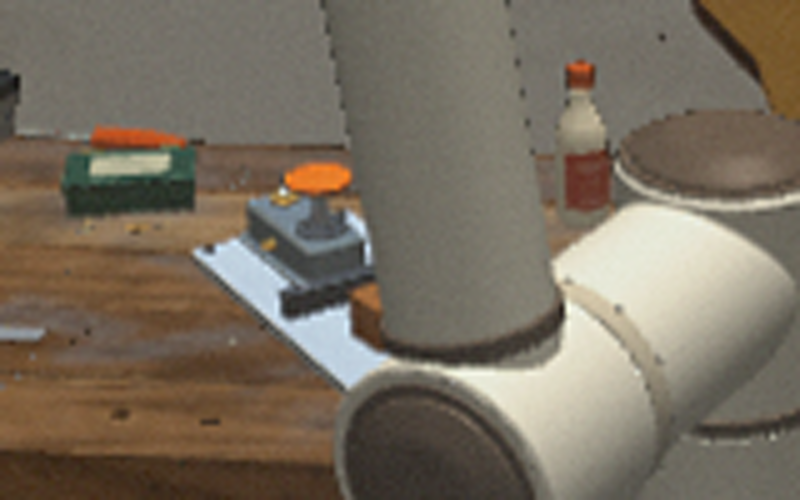

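```bash
cat > h.py <<'E'
import numpy as np, cv2
from cell import state, vision, manip
from scipy.optimize import least_squares
C={n:vision.get_calibration(n) for n in("side","top")}
def ray(n,u,v):
    K=C[n]["camera_matrix"];T=C[n]["pose"]
    d=np.array([(u-K[0,2])/K[0,0],-(v-K[1,2])/K[1,1],-1.]); return T[:3,3],T[:3,:3]@d
def at_z(n,u,v,z):
    o,d=ray(n,u,v); return o+d*(z-o[2])/d[2]
def proj(n,P):
    K=C[n]["camera_matrix"];T=C[n]["pose"];p=(np.atleast_2d(P)-T[:3,3])@T[:3,:3]
    return np.c_[K[0,0]*p[:,0]/-p[:,2]+K[0,2],K[1,1]*-p[:,1]/-p[:,2]+K[1,2]]
def tri(a,b):
    o1,d1=ray("side",*a);o2,d2=ray("top",*b)
    A=np.c_[d1,-d2];s=np.linalg.lstsq(A,o2-o1,rcond=None)[0]
    p,q=o1+s[0]*d1,o2+s[1]*d2; return (p+q)/2,np.linalg.norm(p-q)
def W(pl,p):
    x,y,t=pl;p=np.atleast_2d(p);c,s=np.cos(t),np.sin(t)
    return np.c_[x+c*p[:,0]-s*p[:,1],y+s*p[:,0]+c*p[:,1],p[:,2]]
def zt(u,v): return (u+.5)/5-.5+110,(v+.5)/5-.5+115
def zs(u,v): return (u+.5)/5-.5+100,(v+.5)/5-.5+160
E
python3 - <<'E'
from h import *
obs=[("top",zt(103,104),[.155,.075,.015]),("top",zt(200,517),[-.155,.075,.015]),("top",zt(418,452),[-.155,-.075,.015]),
("top",zt(207,157),[.05,0,.105]),("top",zt(200,90),[.12,0,.065]),("side",zs(319,178),[.05,0,.105]),("side",zs(194,252),[.155,.075,.015]),
("top",zt(158,290),[.001,.065,.039])]
def f(p):
    return np.concatenate([(proj(n,W(p,[q]))[0]-uv) for n,uv,q in obs])
r=least_squares(f,[.5,.2,.2]);print(r.x,r.fun.reshape(-1,2).round(1))
T=tri(zs(319,178),zt(207,157));print("plunger",T, W(r.x,[.05,0,.105]))
# block top corners z=.055
for uv in[(215,355),(233,402),(348,372)]:
  print(at_z("top",*zt(*uv),.055))
for uv in[(248,425),(347,385)]: print("bot",at_z("top",*zt(*uv),.015))
print("bridge",tri((295,213),(278,294)))
E
```

```text
[0.47579035 0.33909867 0.69102001] [[ 0.   0.8]
 [-0.3  0. ]
 [ 0.4 -0.1]
 [ 0.1 -0.2]
 [ 0.   0. ]
 [ 0.6 -0.3]
 [ 0.  -0.3]
 [-0.9 -0.5]]
plunger (array([0.51393583, 0.37254944, 0.10359967]), np.float64(0.0017458312167986604)) [[0.51432017 0.37096484 0.105     ]]
[0.40468205 0.32379258 0.055     ]
[0.38027107 0.29826568 0.055     ]
[0.42701014 0.2381189  0.055     ]
bot [0.37751797 0.29659319 0.015     ]
bot [0.42776429 0.24776062 0.015     ]
bridge (array([ 0.22863744, -0.17159922,  0.18528306]), np.float64(0.022566982886584954))
```

Run:
```python
import cv2
a=cv2.imread("pics/top0.png"); cv2.imwrite("pics/top0g.png",cv2.resize(a[0:340,60:380],None,fx=1.75,fy=1.75,interpolation=cv2.INTER_CUBIC))
a=cv2.imread("pics/side0.png"); cv2.imwrite("pics/side0g.png",cv2.resize(a[0:260,150:390],None,fx=2.3,fy=2.3,interpolation=cv2.INTER_CUBIC))
```

```text
(no output)
```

View pics/top0g.png

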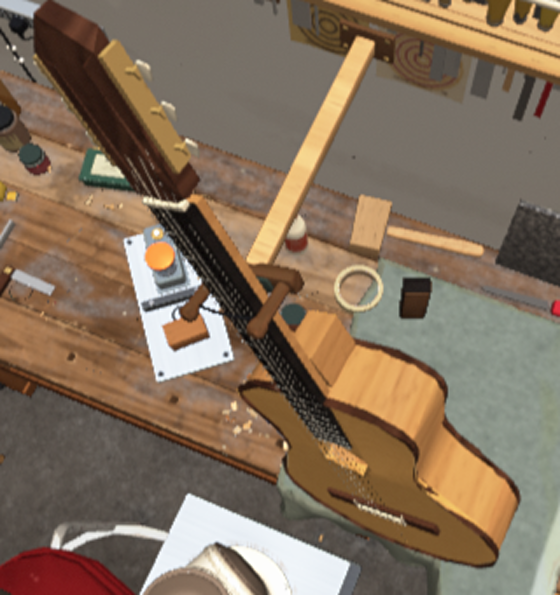

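View pics/side0g.png

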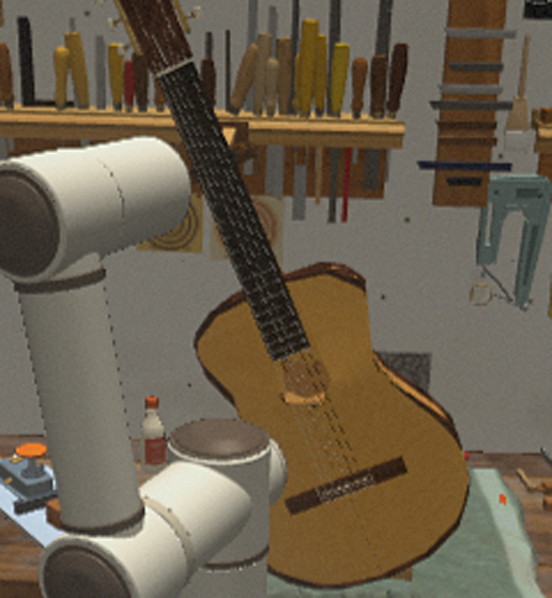

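Run:
```python
from h import *
g=lambda u,v:(u/2.3+150,v/2.3); t=lambda u,v:(u/1.75+60,v/1.75)
print("nut",tri(g(173,68),t(165,203)))
print("bridge",tri(g(345,487),t(383,510)))
print("hole",tri(g(305,378),t(345,457)))
print("board end",tri(g(290,355),t(335,440)))
print("lower bout left",tri(g(275,575),t(285,470)))
n=tri(g(173,68),t(165,203))[0];b=tri(g(290,355),t(335,440))[0]
for s in np.linspace(0,1,6): print(n+s*(b-n))
```

```text
nut (array([0.35343761, 0.09225666, 0.77348524]), np.float64(0.00011278831771656148))
bridge (array([ 0.23496648, -0.18019214,  0.18814665]), np.float64(0.004648390389451553))
hole (array([ 0.26509087, -0.10985564,  0.35127725]), np.float64(0.0006277895357205876))
board end (array([ 0.27670154, -0.08882978,  0.38214988]), np.float64(0.004338345908959754))
lower bout left (array([ 0.24351424, -0.0361246 ,  0.03158353]), np.float64(0.0820876386311825))
[0.35343761 0.09225666 0.77348524]
[0.3380904  0.05603937 0.69521817]
[0.32274318 0.01982209 0.6169511 ]
[ 0.30739597 -0.0163952   0.53868403]
[ 0.29204876 -0.05261249  0.46041695]
[ 0.27670154 -0.08882978  0.38214988]
```

apply_moves([
  [31,-38,0,0.115,200],
  [31,-38,0,0.115,200],
  [31,-38,0,0.115,200],
  [31,-38,0,0.115,200],
  [31,-38,0,0.115,200],
  [31,-38,0,0.115,200],
  [31,-38,0,0.115,200],
  [30,-38,0,0.114,200],
])

```text
time_s: 0.9
tcp_pos: [0.3767, 0.2562, 0.2144]
tool_rot: [-0.0, 0.427, 0.904, 0.0]
wrist_force: [1.4, 0.1, -0.3]
grip_width: 0.0303
```

Run:
```python
from h import *
for n in("side","top"):
    cv2.imwrite(f"pics/{n}1.png",vision.grab_frame(n))
a=cv2.imread("pics/top1.png"); cv2.imwrite("pics/top1z.png",cv2.resize(a[115:235,110:270],None,fx=5,fy=5,interpolation=cv2.INTER_CUBIC))
s=state();print(s["time_s"],s["tcp_pos"],s["tool_rot"],s["qpos"],s["wrist_force"],s["grip_width"])
```

```text
1.0 [0.37888233 0.25381425 0.21442889] [ 7.31111746e-04  4.30751726e-01  9.02470013e-01 -5.39007511e-04] [ 3.25509004e-01 -1.59938288e-01  1.91549531e+00 -1.82320348e-03
  1.38573812e+00 -1.92509689e+00] [-0.29874764  0.98411522  0.23057544] 0.022092211640091213
```

View pics/top1z.png

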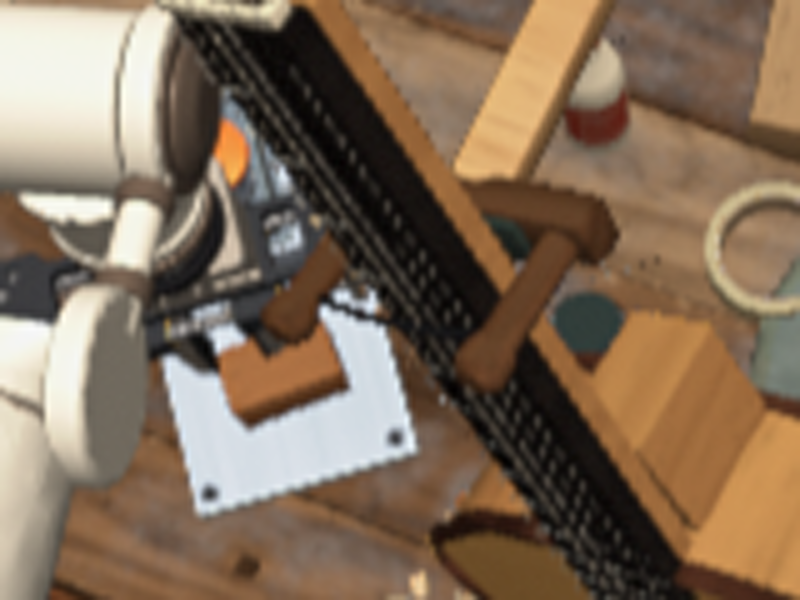

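View pics/side1.png

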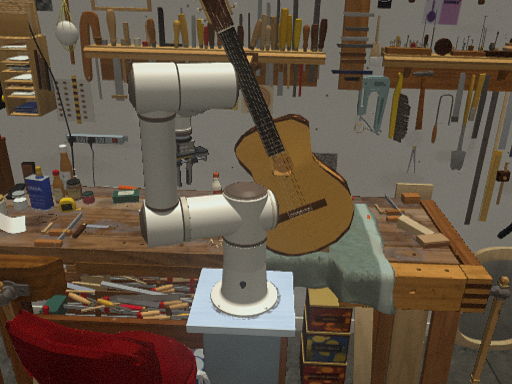

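Run:
```python
from h import *
print("elbow end",tri((238,87),zt(215,90)))
print("elbow end ctr",tri((236,87),zt(195,95)))
obs=[((222,357),[-.0225,.0375,.055]),((236,401),[-.0225,.0375,.055])]
# block fit: visible corners
obs=[((216,355),[.0225,.0375,.055]),((234,403),[-.0225,.0375,.055]),((346,371),[-.0225,-.0375,.055]),((249,426),[-.0225,.0375,.015]),((348,385),[-.0225,-.0375,.015]),((326,325),[.0225,-.0375,.055])]
def f(p,o): return np.concatenate([proj("top",W(p,[q]))[0]-zt(*uv) for uv,q in o])
pl=np.array([.47579,.3391,.691])
for o in (obs,obs[:3]+obs[5:],obs[1:5]):
  r=least_squares(f,[.42,.28,.69],args=(o,)); d=r.x-pl
  c,s=np.cos(pl[2]),np.sin(pl[2]); print(r.x,"plate",c*d[0]+s*d[1],-s*d[0]+c*d[1],d[2]); print(r.fun.reshape(-1,2).round(2).tolist())
```

```text
elbow end (array([0.37583584, 0.09955977, 0.6090708 ]), np.float64(0.10442345851176417))
elbow end ctr (array([0.37087553, 0.10561549, 0.60994155]), np.float64(0.10378321231041024))
[0.41695288 0.28313922 0.73544257] plate -0.08100467876474271 -0.005626513424331077 0.04444257447938693
[[-0.29, -1.26], [-0.26, 1.47], [-0.4, 0.39], [-0.33, 0.52], [1.52, 1.42], [-0.22, -2.6]]
[0.41581609 0.28151606 0.71679016] plate -0.08291514676239477 -0.006152848253465917 0.02579015857186373
[[0.07, -1.01], [-0.15, 1.81], [-0.17, 1.11], [0.25, -1.98]]
[0.41965485 0.2851255  0.74297301] plate -0.07765664168677872 -0.005817858549123117 0.051973011396961755
[[-0.35, 0.58], [-0.56, -0.65], [-0.42, -0.35], [1.36, 0.41]]
```

apply_moves([
  [5,-2,-30,0,200],
  [0,0,-40,0,200],
  [0,0,-40,0,200],
  [0,0,-40,0,200],
  [0,0,-20,0,200],
  [0,0,-13,0,200],
  [0,0,0,0,200],
  [0,0,0,0,200],
])

```text
time_s: 1.8
tcp_pos: [0.3816, 0.2564, 0.0325]
tool_rot: [0.0, 0.429, 0.903, 0.0]
wrist_force: [-0.4, 0.7, 0.0]
grip_width: 0.0196
```

Run:
```python
from h import *
for n in("side","top"):
    cv2.imwrite(f"pics/{n}2.png",vision.grab_frame(n))
a=cv2.imread("pics/top2.png"); cv2.imwrite("pics/top2z.png",cv2.resize(a[115:235,110:270],None,fx=5,fy=5,interpolation=cv2.INTER_CUBIC))
a=cv2.imread("pics/side2.png"); cv2.imwrite("pics/side2z.png",cv2.resize(a[160:260,100:260],None,fx=5,fy=5,interpolation=cv2.INTER_CUBIC))
s=state();print(s["time_s"],s["tcp_pos"],s["tool_rot"],s["qpos"],s["wrist_force"],s["grip_width"])
```

```text
1.9 [0.38230634 0.2564859  0.03310667] [0.001054   0.42868202 0.90345423 0.00102897] [ 3.27436240e-01  9.70630025e-02  2.05943022e+00  1.03227224e-05
  9.82153456e-01 -1.92809419e+00] [ 0.87702167 -0.58323207 -0.44205302] 0.01993817138970582
```

View pics/top2z.png

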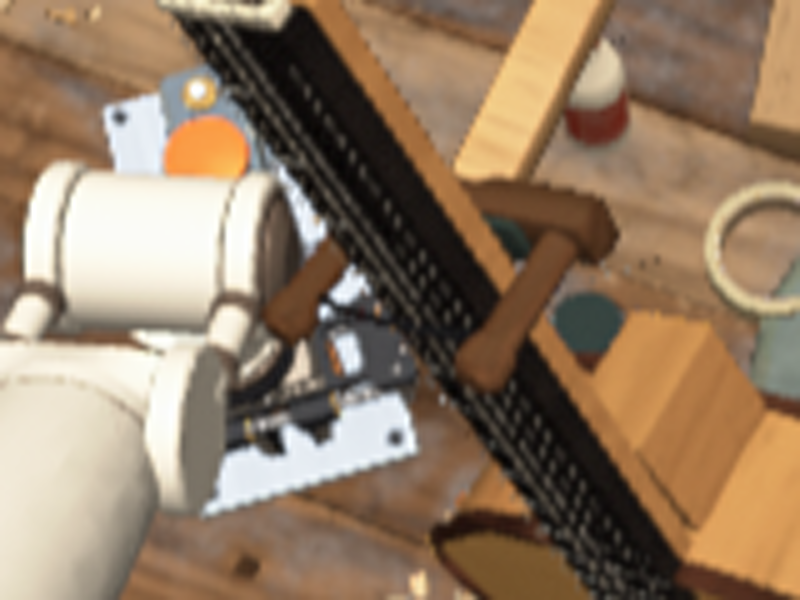

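View pics/side2z.png

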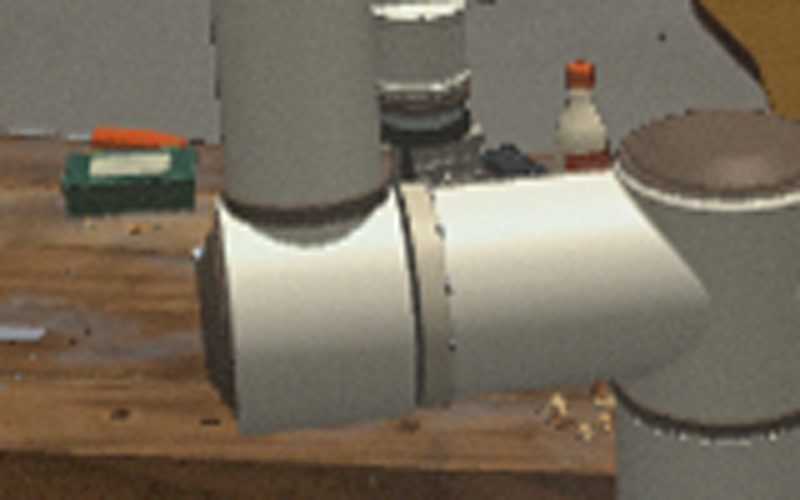

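apply_moves([
  [4,3.3,0,0,200],
  [4,3.3,0,0,200],
  [4,3.3,0,0,200],
  [4,3.3,0,0,200],
  [4,3.3,0,0,200],
  [4,3.3,0,0,200],
  [4,3.3,0,0,200],
  [4,3.3,0,0,200],
])

```text
time_s: 2.7
tcp_pos: [0.4133, 0.2825, 0.0315]
tool_rot: [-0.0, 0.429, 0.903, -0.0]
wrist_force: [-0.7, -0.9, 1.0]
grip_width: 0.0195
```

```bash
cat >> h.py <<'E'
PL=np.array([.47579,.3391,.691])
def toP(w):
    c,s=np.cos(PL[2]),np.sin(PL[2]);d=np.array(w[:2])-PL[:2];return np.array([c*d[0]+s*d[1],-s*d[0]+c*d[1],w[2]])
def st():
    s=state();f=s["wrist_force"];c,S=np.cos(PL[2]),np.sin(PL[2])
    q=s["tool_rot"];print(s["time_s"],"tcp",s["tcp_pos"].round(4),"plate",toP(s["tcp_pos"]).round(4),"yaw",round(2*np.arctan2(q[2],q[1]),4),"Fplate",np.round([c*f[0]+S*f[1],-S*f[0]+c*f[1],f[2]],2),"grip",round(s["grip_width"],4))
E
python3 -c "
from h import *
st()"
```

```text
2.7 tcp [0.4133 0.2825 0.0315] plate [-0.0842 -0.0038  0.0315] yaw 2.2555 Fplate [-1.07 -0.24  0.97] grip 0.0195
```

apply_moves([
  [1.6,1.3,0,0,200],
  [1.6,1.3,0,0,200],
  [1.6,1.3,0,0,200],
  [1.6,1.3,0,0,200],
  [1.6,1.3,0,0,200],
  [1.6,1.3,0,0,200],
  [0,0,0,0,200],
  [0,0,0,0,200],
])

```text
time_s: 3.5
tcp_pos: [0.4229, 0.2902, 0.0317]
tool_rot: [0.0, 0.429, 0.903, 0.0]
wrist_force: [-1.1, 0.2, -0.2]
grip_width: 0.0202
```

```bash
python3 -c "
from h import *
st()"
```

```text
3.5 tcp [0.4229 0.2902 0.0317] plate [-0.0719 -0.004   0.0317] yaw 2.2555 Fplate [-0.67  0.85 -0.21] grip 0.0202
```

apply_moves([
  [0.8,0.6,0,0,200],
  [0.8,0.6,0,0,200],
  [0.8,0.6,0,0,200],
  [0.8,0.6,0,0,200],
  [0,0,0,0,200],
  [0,0,0,0,200],
  [0,0,0,0,200],
  [0,0,0,0,200],
])

```text
time_s: 4.3
tcp_pos: [0.426, 0.2925, 0.0316]
tool_rot: [0.0, 0.429, 0.903, 0.0]
wrist_force: [0.3, 0.1, 0.6]
grip_width: 0.02
```

```bash
python3 -c "
from h import *
st()"
```

```text
4.3 tcp [0.426  0.2925 0.0316] plate [-0.0681 -0.0041  0.0316] yaw 2.2555 Fplate [ 0.28 -0.13  0.58] grip 0.02
```

apply_moves([
  [0.8,0.6,0,0,200],
  [0.8,0.6,0,0,200],
  [0.8,0.6,0,0,200],
  [0.8,0.6,0,0,200],
  [0,0,0,0,200],
  [0,0,0,0,200],
  [0,0,0,0,200],
  [0,0,0,0,200],
])

```text
time_s: 5.1
tcp_pos: [0.4279, 0.2938, 0.0313]
tool_rot: [-0.001, 0.428, 0.904, -0.002]
wrist_force: [-4.3, -5.2, 5.1]
grip_width: 0.0197
```

```bash
python3 -c "
from h import *
st()
cv2.imwrite('pics/top3z.png',cv2.resize(vision.grab_frame('top')[115:235,110:270],None,fx=5,fy=5,interpolation=cv2.INTER_CUBIC))"
```

```text
5.1 tcp [0.4279 0.2938 0.0313] plate [-0.0658 -0.0043  0.0313] yaw 2.2561 Fplate [-6.63 -1.2   5.13] grip 0.0197
```

View pics/top3z.png

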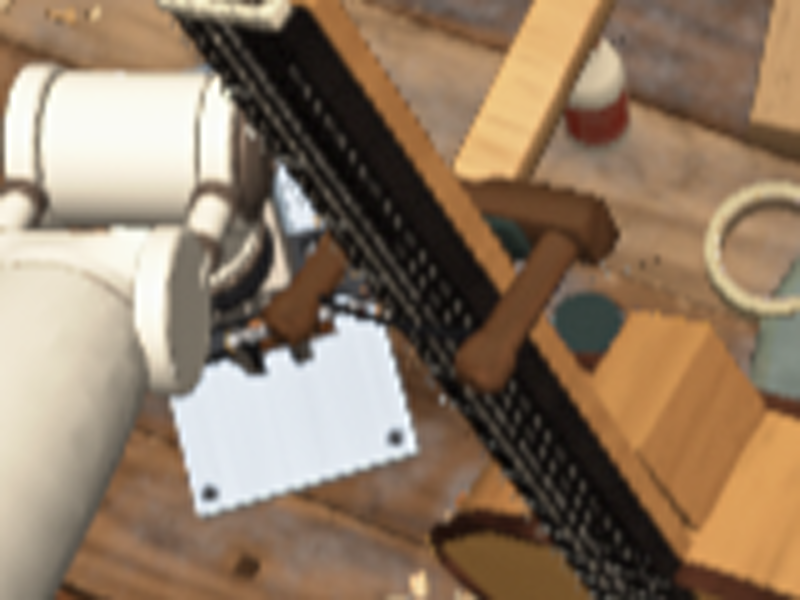

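apply_moves([
  [0.8,0.6,0,0,200],
  [0.8,0.6,0,0,200],
  [0,0,0,0,200],
  [0,0,0,0,200],
  [-4,-3.2,0,0,200],
  [-10,-8,0,0,200],
  [-20,-16,0,0,200],
  [0,0,0,0,200],
])

```text
time_s: 5.95
tcp_pos: [0.3944, 0.2679, 0.0308]
tool_rot: [-0.001, 0.429, 0.903, -0.001]
wrist_force: [0.3, -0.3, -0.6]
grip_width: 0.0196
```

apply_moves([
  [0,0,40,0,255],
  [0,0,50,0,255],
  [0,0,50,0,255],
  [-25,-20,20,0,255],
  [-25,30,0,0,255],
  [-25,40,0,0,255],
  [0,0,0,0,255],
  [0,0,0,0,255],
])

```text
time_s: 6.75
tcp_pos: [0.3219, 0.3199, 0.192]
tool_rot: [0.001, 0.428, 0.904, 0.001]
wrist_force: [-0.2, -0.5, 0.4]
grip_width: 0.0003
```

```bash
python3 -c "
from h import *
st()
cv2.imwrite('pics/top4z.png',cv2.resize(vision.grab_frame('top')[115:235,110:270],None,fx=5,fy=5,interpolation=cv2.INTER_CUBIC))
cv2.imwrite('pics/side4z.png',cv2.resize(vision.grab_frame('side')[160:260,100:260],None,fx=5,fy=5,interpolation=cv2.INTER_CUBIC))"
```

```text
6.75 tcp [0.3219 0.3199 0.192 ] plate [-0.1308  0.0833  0.192 ] yaw 2.258 Fplate [-0.42 -0.26  0.35] grip 0.0003
```

View pics/top4z.png

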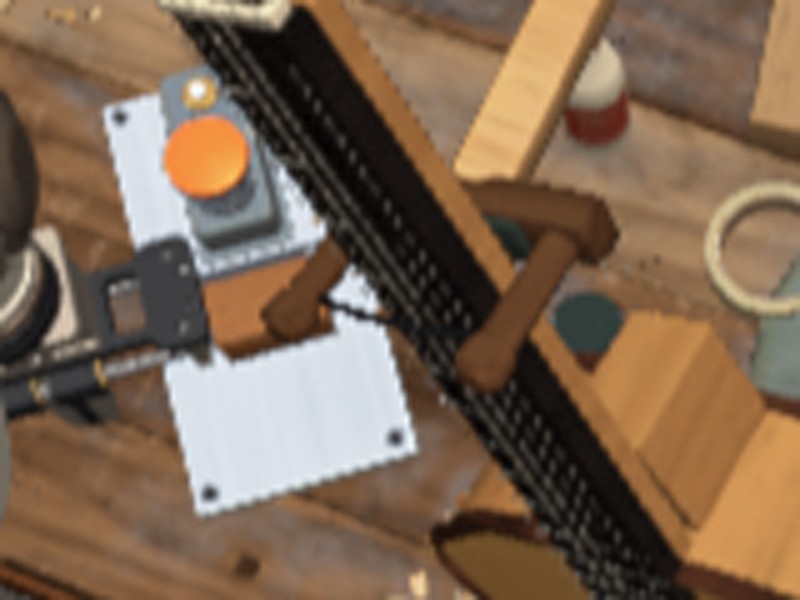

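View pics/side4z.png

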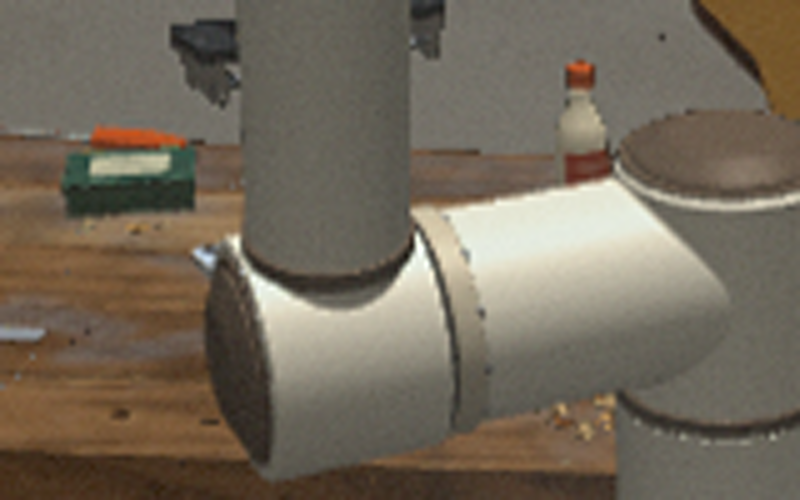

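```bash
python3 -c "
from h import *
for y in (-.018,-.006,.006):
  p=W(PL,[[-.06,y-.0375,.015],[-.06,y-.0375,.055],[-.06,y+.0375,.055],[-.06,y+.0375,.015]])
  q=proj('top',p); print(y,(((q-[110,115]+.5)*5)-.5).round(0).tolist())
a=cv2.imread('pics/top4z.png'); cv2.imwrite('pics/t4zz.png',cv2.resize(a[230:380,180:380],None,fx=4,fy=4))
"
```

```text
-0.018 [[357.0, 331.0], [346.0, 311.0], [234.0, 343.0], [249.0, 363.0]]
-0.006 [[340.0, 336.0], [328.0, 316.0], [217.0, 348.0], [231.0, 368.0]]
0.006 [[323.0, 341.0], [310.0, 321.0], [199.0, 353.0], [214.0, 373.0]]
```

View pics/t4zz.png

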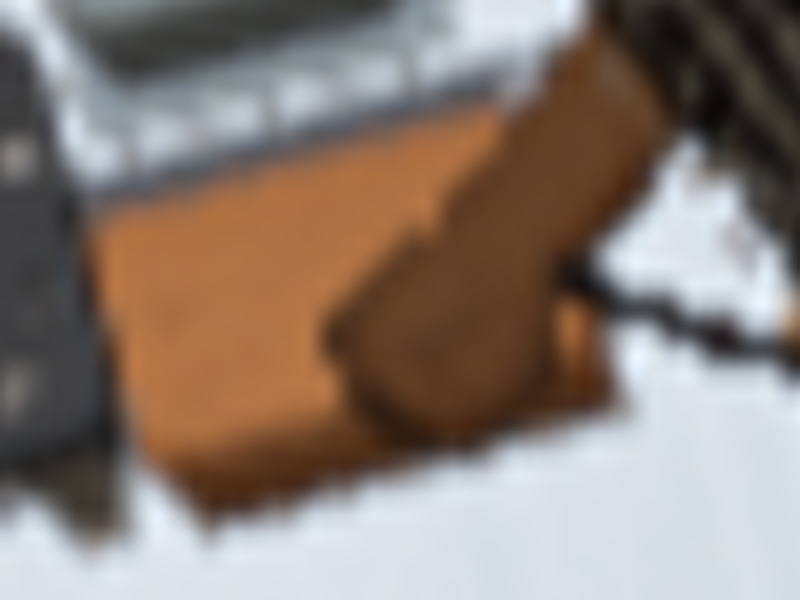

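apply_moves([
  [32,8,0,0,255],
  [32,9,0,0,255],
  [32,9,0,0,255],
  [32,9,-10,0,255],
  [32,9,-20,0,255],
  [33,8,-20,0,255],
  [0,0,0,0,255],
  [0,0,0,0,255],
])

```text
time_s: 7.65
tcp_pos: [0.5153, 0.3694, 0.1403]
tool_rot: [-0.001, 0.43, 0.903, -0.001]
wrist_force: [-0.9, -0.0, 0.5]
grip_width: 0.0004
```

```bash
python3 -c "
from h import *
st()
cv2.imwrite('pics/top5z.png',cv2.resize(vision.grab_frame('top')[115:235,110:270],None,fx=5,fy=5,interpolation=cv2.INTER_CUBIC))
cv2.imwrite('pics/side5z.png',cv2.resize(vision.grab_frame('side')[160:260,100:260],None,fx=5,fy=5,interpolation=cv2.INTER_CUBIC))"
```

```text
7.65 tcp [0.5153 0.3694 0.1403] plate [ 0.0498 -0.0018  0.1403] yaw 2.2531 Fplate [-0.76  0.56  0.5 ] grip 0.0004
```

View pics/top5z.png

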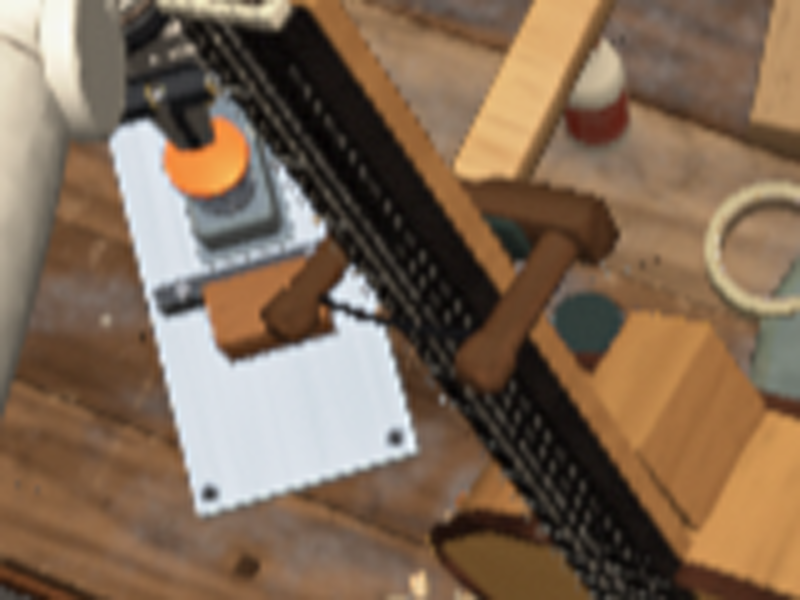

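View pics/side5z.png

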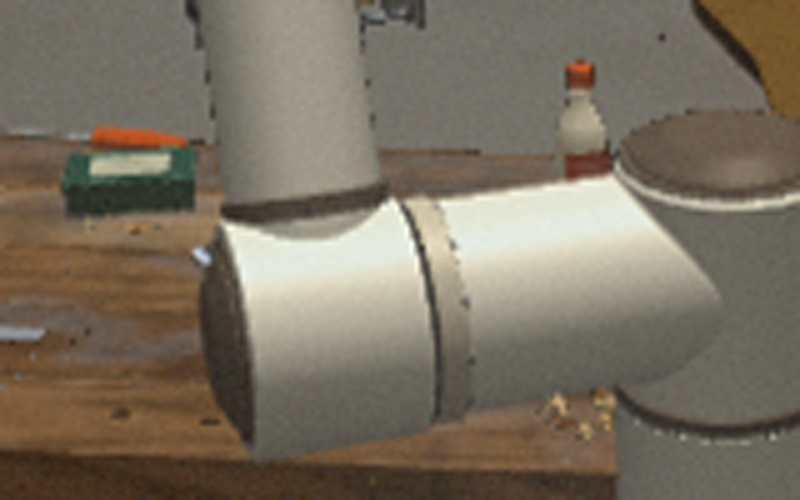

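apply_moves([
  [0,2,-15,0,255],
  [0,0,-13,0,255],
  [0,0,-8,0,255],
  [0,0,-8,0,255],
  [0,0,-8,0,255],
  [0,0,-7,0,255],
  [0,0,0,0,255],
  [0,0,0,0,255],
])

```text
time_s: 8.55
tcp_pos: [0.5138, 0.3728, 0.0832]
tool_rot: [-0.001, 0.428, 0.904, -0.001]
wrist_force: [-5.1, -2.6, 7.5]
grip_width: 0.0004
```

apply_moves([
  [0,0,-2,0,255],
  [0,0,-2,0,255],
  [0,0,-2,0,255],
  [0,0,0,0,255],
  [0,0,0,0,255],
  [0,0,0,0,255],
  [0,0,0,0,255],
  [0,0,0,0,255],
])

```text
time_s: 9.35
tcp_pos: [0.514, 0.373, 0.0818]
tool_rot: [-0.0, 0.428, 0.904, -0.001]
wrist_force: [-14.2, -7.7, 32.3]
grip_width: 0.0003
```

apply_moves([
  [0,0,18,0,255],
  [0,0,18,0,255],
  [0,0,0,0,255],
  [0,0,0,0,255],
  [0,0,-17,0,255],
  [0,0,-17,0,255],
  [0,0,0,0,255],
  [0,0,0,0,255],
])

```text
time_s: 10.15
tcp_pos: [0.5158, 0.3736, 0.0819]
tool_rot: [0.001, 0.429, 0.904, 0.001]
wrist_force: [-7.7, -3.3, 25.6]
grip_width: 0.0004
```

apply_moves([
  [0,0,17,0,255],
  [0,0,17,0,255],
  [0,0,0,0,255],
  [0,0,0,0,255],
  [0,0,-17,0,255],
  [0,0,-17,0,255],
  [0,0,0,0,255],
  [0,0,0,0,255],
])

```text
time_s: 10.95
tcp_pos: [0.5155, 0.3733, 0.0819]
tool_rot: [0.001, 0.429, 0.904, 0.001]
wrist_force: [-7.9, -4.3, 25.4]
grip_width: 0.0004
```

```bash
python3 -c "
from h import *
st()
cv2.imwrite('pics/top6z.png',cv2.resize(vision.grab_frame('top')[115:235,110:270],None,fx=5,fy=5,interpolation=cv2.INTER_CUBIC))"
```

```text
10.95 tcp [0.5155 0.3733 0.0819] plate [0.0524 0.0011 0.0819] yaw 2.2558 Fplate [-8.81  1.76 25.42] grip 0.0004
```

View pics/top6z.png

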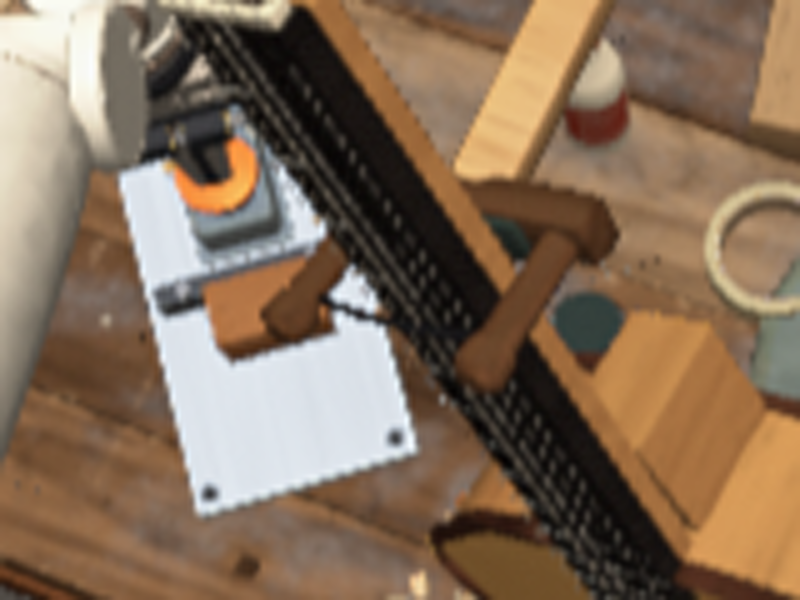

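Cap is fully down, and the block is still seated (front edge about (232,360)–(334,331) in the zoom). Three strokes are done; three more to go.

apply_moves([
  [0,0,17,0,255],
  [0,0,17,0,255],
  [0,0,0,0,255],
  [0,0,0,0,255],
  [0,0,-17,0,255],
  [0,0,-17,0,255],
  [0,0,0,0,255],
  [0,0,0,0,255],
])

```text
time_s: 11.8
tcp_pos: [0.5154, 0.3734, 0.0819]
tool_rot: [0.001, 0.429, 0.904, 0.0]
wrist_force: [-7.9, -3.7, 26.1]
grip_width: 0.0005
```

apply_moves([
  [0,0,17,0,255],
  [0,0,17,0,255],
  [0,0,0,0,255],
  [0,0,0,0,255],
  [0,0,-17,0,255],
  [0,0,-17,0,255],
  [0,0,0,0,255],
  [0,0,0,0,255],
])

```text
time_s: 12.6
tcp_pos: [0.5154, 0.3733, 0.0819]
tool_rot: [0.001, 0.429, 0.904, 0.0]
wrist_force: [-7.7, -3.3, 26.5]
grip_width: 0.0003
```

apply_moves([
  [0,0,17,0,255],
  [0,0,17,0,255],
  [0,0,0,0,255],
  [0,0,0,0,255],
  [0,0,-17,0,255],
  [0,0,-17,0,255],
  [0,0,0,0,255],
  [0,0,0,0,255],
])

```text
time_s: 13.4
tcp_pos: [0.5153, 0.3733, 0.0819]
tool_rot: [0.0, 0.429, 0.904, 0.0]
wrist_force: [-8.0, -4.5, 26.2]
grip_width: 0.0001
```

apply_moves([
  [0,0,20,0,255],
  [0,0,30,0,255],
  [0,0,40,0,255],
  [0,0,30,0,255],
  [-40,-10,0,0,255],
  [-40,-10,0,0,255],
  [-40,-10,0,0,255],
  [-40,-10,0,0,255],
])

```text
time_s: 14.2
tcp_pos: [0.3521, 0.3317, 0.1958]
tool_rot: [-0.001, 0.429, 0.903, -0.002]
wrist_force: [-1.3, 0.0, -0.0]
grip_width: 0.0005
```

apply_moves([
  [-30,30,0,0,255],
  [-30,30,0,0,255],
  [-30,35,0,0,255],
  [-30,35,0,0,255],
  [-20,35,0,0,255],
  [-10,35,0,0,255],
  [0,0,0,0,255],
  [0,0,0,0,255],
])

```text
time_s: 15.0
tcp_pos: [0.2038, 0.532, 0.196]
tool_rot: [-0.0, 0.428, 0.904, -0.002]
wrist_force: [0.2, -0.8, -1.7]
grip_width: 0.0003
```

```bash
python3 -c "
from h import *
st()
cv2.imwrite('pics/top7z.png',cv2.resize(vision.grab_frame('top')[115:235,110:270],None,fx=5,fy=5,interpolation=cv2.INTER_CUBIC))
cv2.imwrite('pics/side7z.png',cv2.resize(vision.grab_frame('side')[160:260,100:260],None,fx=5,fy=5,interpolation=cv2.INTER_CUBIC))"
```

```text
15.0 tcp [0.2038 0.532  0.196 ] plate [-0.0866  0.322   0.196 ] yaw 2.2567 Fplate [-0.41 -0.75 -1.74] grip 0.0003
```

View pics/top7z.png

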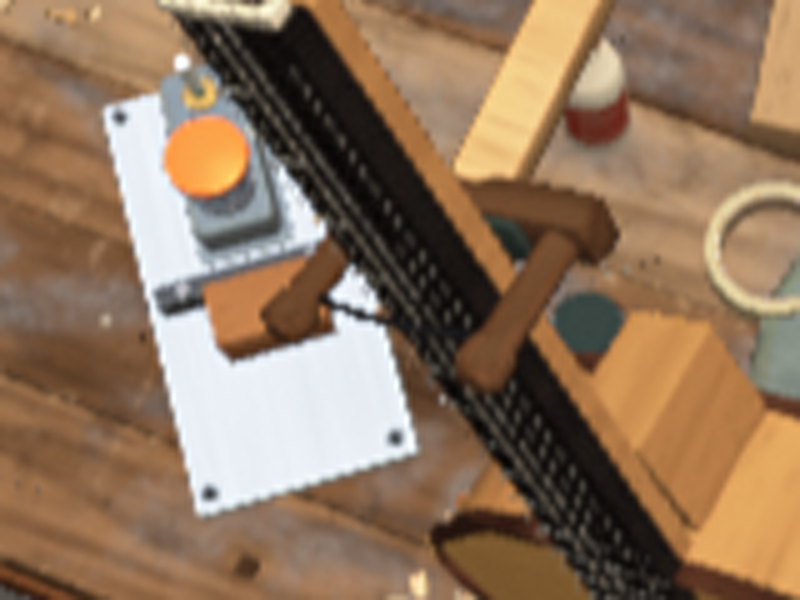

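View pics/side7z.png

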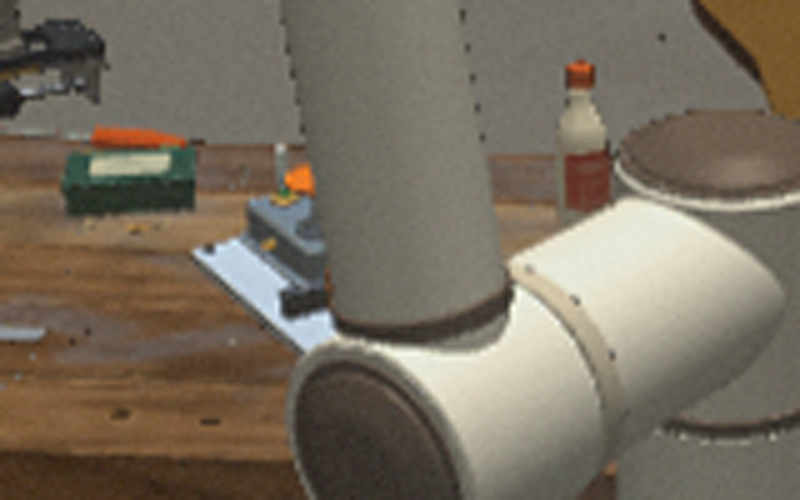

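```bash
python3 -c "
from h import *
t=tri(zs(281,145),zt(182,62));print('pin tip',t,toP(t[0]))
obs=[((205,300),[.0225,.0375,.055]),((216,347),[-.0225,.0375,.055]),((233,362),[-.0225,.0375,.015]),((334,332),[-.0225,-.0375,.015])]
f=lambda p:np.concatenate([proj('top',W(p,[q]))[0]-zt(*u) for u,q in obs])
r=least_squares(f,[.44,.31,.69]);print('block',toP([*r.x[:2],0]),r.x[2]-PL[2],f(r.x).round(1))
manip.hand_in()"
```

```text
pin tip (array([0.56711386, 0.41702859, 0.10865718]), np.float64(0.002324822993165826)) [0.12003952 0.00185104 0.10865718]
block [-0.03679167 -0.00496259  0.        ] 0.06027569819709078 [-1.3 -2.1  0.3  0.6 -0.1  1.5  1.1  0. ]
the job is handed in; nothing more can be done
```

I pushed the block along the plate against the stop bar. I then pumped the plunger six full strokes, released it, moved the arm clear and handed the job in at about 15 s. No verdict was reported.

**Last checks:**
- **Block:** It measured x ≈ -0.037 m and y ≈ -0.005 m in the plate frame, so it sits against the bar and over the seal. I stopped pushing only after the bar pushed back (about 6.6 N, then roughly 1 mm more).
- **Pin:** The tip measured about 109 mm above the bench, against 105 mm expected when fully out. The green band shows in the side picture.
- **Plunger:** Each stroke bottomed at about 82 mm, where the cap should bottom. The top picture shows the cap back at its starting place.
- **Clearance:** The force reading is near zero, and the gripper is 0.3 m from the plate.

**One check disagreed:** the block's angle from a four-corner image fit came out at 0.06 rad, above the 0.05 limit. That fit had corner errors of up to about 2 pixels. An earlier check of the lower front edge showed it parallel to the bar, and the block was pressed flat against it, so I took it as square.

I did not measure the bystanders again. Those in view look unmoved, and the gripper stayed over or beside the plate or at about 0.19 m and higher on the way.

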